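# Put the solder spools away on their dowel stands

### The job

Put the four solder spools away over the dowels of the two stands without mixing the alloys: both red spools on the red stand and both blue spools on the blue stand. On each stand the large spool goes at the bottom, lying flat on the base, and the small one lies flat on top of it. Leave the yellow wire spool, the jar, the roll of tape and the sanding block where they are.

Things in the scene. Friction and masses are not known exactly. Their poses are not given: they have to be found in the camera images.
- red_large: the large red solder spool, loose: red plastic flanges with silver-grey solder between, for the fingers a plain cylinder 60 mm in diameter and 36 mm high, about 250 g. It stands on one flange, axis upright, with a 24 mm hole right through along the axis. Origin: centre of its underside, z up along the axis.
- red_small: the small red solder spool, loose: red plastic flanges with silver-grey solder between, for the fingers a plain cylinder 44 mm in diameter and 26 mm high, about 100 g. It stands on one flange, axis upright, with a 24 mm hole right through along the axis. Origin: centre of its underside, z up along the axis.
- blue_large: the large blue solder spool, loose: blue plastic flanges with silver-grey solder between, for the fingers a plain cylinder 60 mm in diameter and 36 mm high, about 250 g. It stands on one flange, axis upright, with a 24 mm hole right through along the axis. Origin: centre of its underside, z up along the axis.
- blue_small: the small blue solder spool, loose: blue plastic flanges with silver-grey solder between, for the fingers a plain cylinder 44 mm in diameter and 26 mm high, about 100 g. It stands on one flange, axis upright, with a 24 mm hole right through along the axis. Origin: centre of its underside, z up along the axis.
- red_stand: the red dowel stand, fixed: a round base 84 mm in diameter, its flat red top 14 mm above the bench; from its centre rises a bare wooden dowel, 10 mm in diameter with a bevelled end, to 68 mm above the bench. Origin: centre of the base's underside at bench height, z up. Spool undersides: large at 14 mm, small on top of it at 50 mm, hiding the dowel's end in its hole.
- blue_stand: the blue dowel stand, fixed: a round base 84 mm in diameter, its flat blue top 14 mm above the bench; from its centre rises a bare wooden dowel, 10 mm in diameter with a bevelled end, to 68 mm above the bench. Origin: centre of the base's underside at bench height, z up. Spool undersides: large at 14 mm, small on top of it at 50 mm, hiding the dowel's end in its hole.
- yellow_spool: a yellow spool of copper wire, 52 mm in diameter and 32 mm high, loose; not solder: it stays where it is. Origin: centre of its underside
- jar: a loose amber glass jar with a black lid, 48 mm in diameter and 62 mm high, upright; it stays where it is. Origin: centre of its underside
- tape: a loose roll of tan tape lying flat, 84 mm in outer diameter, 60 mm inside, 24 mm high; it stays where it is. Origin: centre of its underside
- sander: a loose sanding block, dark wood on a dark grey sole, 80 mm long (its x), 45 mm wide (its y) and 38 mm high; it stays where it is. Origin: centre of its underside
Not all that is in view belongs to the job. Leave any turquoise or white look-alike of the blue_small alone. What is shaped like the red_large but pink is not meant.

How it is judged:
By the outcome, as a careful person would: the job done as asked, in the order asked, and still so for the second after the job is handed in, with the robot touching nothing.
It also fails if it takes over 112 s, if anything falls off the work surface, if the arm or the gripper's body presses on something with over 40 N, if the wrist force passes 120 N, or if a joint passes its speed limit or range.

### The arm

A 6-joint arm with a two-finger parallel gripper is mounted at the origin on the work surface. World frame = base frame: x ahead of the robot, y to its left, z up, the work surface at z = 0. Lengths are in m, angles in degrees, forces in N, time in s.
With the tool pointing down it reaches from about 0.25 to 0.725 m from the base axis. Payload 9.7 kg.
Tool frame: the origin (TCP) lies midway between the tips of the shut fingers; the grasp point (between the pads) lies bot.grasp_offset behind it (bot.grasp_offset is the distance from the TCP to the grasp point, in m); x points along the fingers, y is the direction in which the jaws open and shut, and the axes are right-handed (so a half turn about x gives the same grasp; the last joint's range is limited). The gripper opens to 85 mm and grips with 20 to 120 N. Pads are 22 mm wide; open, the fingers measure 114 mm over their backs; the gripper's body (76 mm by 85 mm) begins 54 mm behind the grasp point. The pads swing forward as they close: fully open they stand 13 mm farther back than shut.
Start: joints at [71.562, 4.979, 10.078, 95.1, 0, 90], TCP at [0.174, 0.522, 0.195] pointing down, gripper open.
Joint ranges: [-179.16, 179.16], [-48.56, 103.87], [-65.8, 70.77], [-126.05, 130.52], [-82.76, 87.17], [-180, 180]. Speed limits (degrees/s): [127.2, 127.2, 147.25, 180, 180, 180].

### API

Orientations are given as [roll, pitch, yaw] about the fixed x, y, z axes, in that order (R = Rz(yaw) Ry(pitch) Rx(roll)).
In Python, from workcell import status, camera, bot gives the robot as it stands.
- The arm moves only by the shell command python3 -m jog 'ROWS' [OPENING] [FORCE]. ROWS is text: rows parted by semicolons, each of 4 numbers parted by spaces: the shift along the tool's x, y, z in mm, then the turn about the tool's x in degrees. A call has exactly 8 rows; each row is the pose to reach, as a shift and turn from the pose commanded when the call began, along the tool's axes at that moment; what a row does not reach only later rows make up. A row lasts 1/8 s, in which the tool goes at most 62.5 mm and 10.7 degrees, less where a joint would pass 70% of its speed; a pose out of reach is approached as far as the arm can. A call with a gripper value outside its range is refused whole. OPENING is the opening, from 0 (shut) to 1 (fully open), set as the call begins (- or left out, the last holds). The fingers move at their own pace and stop on an object; FORCE is the grip in N (left out, the last holds). Time passes only in rows, so rows that repeat a pose let the fingers close, or fill a call up. It gives the time, the measured TCP pose, the force and the opening at its end, in the units of the state.
- status.get_obs(): the state, without advancing time (a new reading comes with each control period).
- camera(name): name is "scene" or "top" or "wrist"; returns a dict with "color" (480x640x3 uint8, red, green, blue), "vfov" (degrees; the focal length in pixels is half the picture's height over the tangent of half this angle, whatever the lens; pixels are square), "cx", "cy" (the principal point, pixels), "rvec" (rotation vector, rad) and "tvec" (3), from world to camera coordinates, as OpenCV has them. Camera axes: x right, y down, z forward; pixel columns grow to the right and rows downward; lengths in m; the calibration is good to about 2 mm. A picture is of the moment at which its call begins. There is no depth.
- bot.job_done(): hands the job in, once; it reports no verdict.
The state is a dict: "time": time; "q": joint angles; "qd": joint speeds; "joint_efforts": joint torques, N m; "ee_pos": TCP position; "tcp_rot": TCP orientation; "wrist_force": force on the tool from outside, world axes, zero at the start; "torque": the same for the moment, N m; "opening": finger opening in m.
Only numpy, scipy, OpenCV 4.12 (cv2) and the standard library are available. Lean on these libraries where they do the work, as an engineer would, in place of code of your own. Each camera call takes 0.05 s, during which the arm holds its last target. There are 200 camera calls.

## Working session

There is one attempt and no reset: what is moved stays moved. The work goes in short steps, Python scripts to look and compute and a shell command to move; the robot and the scene stay as the last step left them, time stands still between calls to the robot, and variables do not carry over. Pictures are saved under pics/ and viewed, about 12 in all and at most 16, crops included, and the job is handed in when it is done.

```bash
mkdir -p pics; ls; cat > h.py <<'E'
import numpy as np, cv2
from workcell import status, camera, bot
def snap(name,fn):
    c=camera(name); cv2.imwrite('pics/'+fn,c['color'][:,:,::-1]); np.save('pics/'+fn[:-4]+'.npy',c,allow_pickle=True); return c
def load(fn): return np.load('pics/'+fn+'.npy',allow_pickle=True).item()
def K(c):
    f=240/np.tan(np.radians(c['vfov'])/2); return np.array([[f,0,c['cx']],[0,f,c['cy']],[0,0,1]])
def ray(c,u,v,z):
    R=cv2.Rodrigues(np.array(c['rvec'],float))[0]; t=np.array(c['tvec'],float)
    d=R.T@np.linalg.inv(K(c))@np.array([u,v,1.]); o=-R.T@t
    return (o+d*(z-o[2])/d[2])
def proj(c,P):
    return cv2.projectPoints(np.array(P,float).reshape(-1,3),np.array(c['rvec'],float),np.array(c['tvec'],float),K(c),None)[0].reshape(-1,2)
E
python3 - <<'E'
from h import *
for n in('top','scene','wrist'):
    c=snap(n,n+'0.png'); print(n,{k:np.round(v,4) for k,v in c.items() if k!='color'})
print(status.get_obs(),bot.grasp_offset)
E
```

```text
pics
top {'vfov': np.float64(55.1619), 'cx': np.float64(322.8142), 'cy': np.float64(242.2357), 'rvec': array([ 2.1469, -2.2112,  0.0689]), 'tvec': array([0.0233, 0.5002, 1.0624])}
scene {'vfov': np.float64(46.4254), 'cx': np.float64(316.9701), 'cy': np.float64(240.1083), 'rvec': array([ 1.3094,  1.9835, -1.0726]), 'tvec': array([ 0.2033, -0.2302,  1.5532])}
wrist {'vfov': np.float64(71.1329), 'cx': np.float64(319.2446), 'cy': np.float64(232.3196), 'rvec': array([-2.3662, -1.706 , -0.2273]), 'tvec': array([-0.5496, -0.0339,  0.3767])}
{'time': 0.15, 'q': array([7.15621364e+01, 5.00486500e+00, 1.00450858e+01, 9.50963135e+01,
       7.77637949e-05, 9.00005082e+01]), 'qd': array([ 0.00647958, -0.08255104,  0.17498589,  0.08834926, -0.07133803,
        0.0519761 ]), 'joint_efforts': array([ 3.09304287e-04, -5.20760000e+01,  4.65043545e+01,  1.39395599e-02,
       -2.75121749e-06, -2.83108756e-05]), 'ee_pos': array([0.17389327, 0.52159275, 0.19443811]), 'tcp_rot': array([ -90.07892336,   89.94390721, -108.51729518]), 'wrist_force': array([ 0.15402843, -0.09745594,  0.12574329]), 'torque': array([-0.04222357, -0.01201765,  0.03997163]), 'opening': 0.08553140768427875} 0.0187
```

View pics/top0.png

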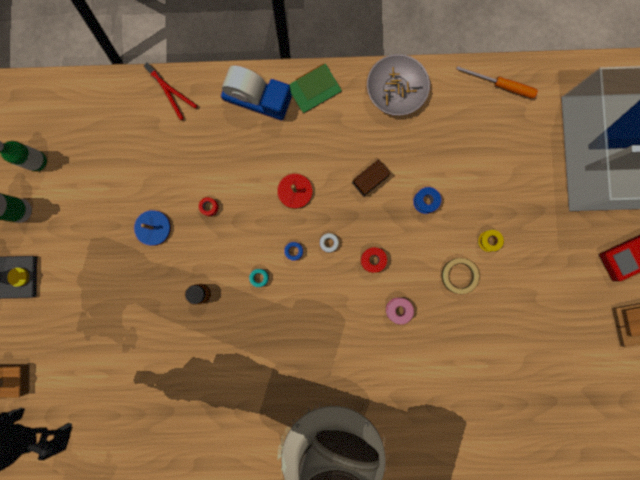

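View pics/scene0.png

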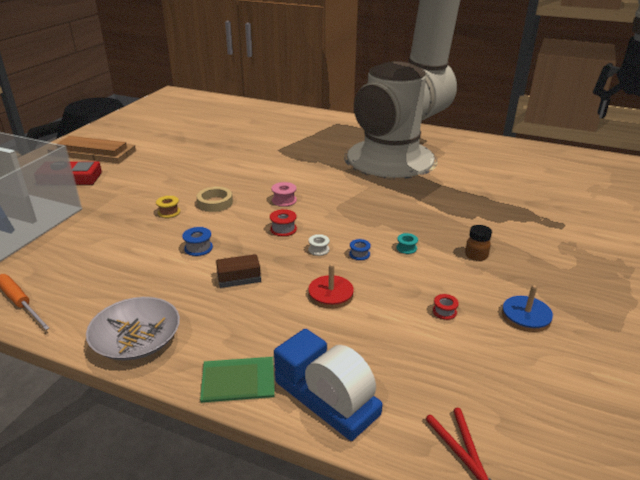

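The overhead view shows these candidates, with top pixels:
- **Red:** red_large (374,260), pink decoy (401,311), red_small (208,207), red stand (295,191).
- **Blue:** blue_large (428,200), blue_small (294,251), white decoy (329,242), turquoise decoy (260,278), blue stand (152,228).
- **Leave in place:** yellow spool (491,240).

Next I'll measure positions and check the choice in a close crop.

```bash
cat > meas.py <<'E'
from h import *
from scipy.optimize import least_squares
OBJ={'red_large':('r',.03,.036,(374,260)),'red_small':('r',.022,.026,(208,207)),'blue_large':('b',.03,.036,(428,200)),'blue_small':('b',.022,.026,(294,251)),
'red_stand':('r',.042,.014,(295,191)),'blue_stand':('b',.042,.014,(152,228)),
'pink':('p',.03,.036,(401,311)),'white':('w',.022,.026,(329,242)),'teal':('t',.022,.026,(260,278)),'yellow_spool':('y',.026,.032,(491,240))}
a=np.linspace(0,2*np.pi,40,endpoint=False)
def cyl(x,y,r,z0,z1): return np.array([[x+r*np.cos(t),y+r*np.sin(t),z] for z in(z0,z1) for t in a])
def cmask(img,k):
    h=cv2.cvtColor(img,cv2.COLOR_RGB2HSV).astype(int); H,S,V=h[...,0],h[...,1],h[...,2]
    m={'r':((H<5)|(H>174))&(S>185)&(V>60),'b':(H>100)&(H<125)&(S>150)&(V>40),'p':((H>150)|(H<6))&(S>50)&(S<160)&(V>100),'w':(S<45)&(V>120),'t':(H>78)&(H<98)&(S>120),'y':(H>22)&(H<34)&(S>180)}[k]
    return m.astype(np.uint8)
def measure(c,k,r,z0,z1,uv,win=None):
    guess=ray(c,*uv,z1)
    hp=cv2.convexHull(proj(c,cyl(guess[0],guess[1],r,z0,z1)).astype(np.float32))
    w=cv2.boundingRect(hp); s=max(w[2:])*.75
    m=cmask(c['color'],k); ys,xs=np.nonzero(m); ok=(abs(xs-uv[0])<s)&(abs(ys-uv[1])<s)
    pts=np.c_[xs[ok],ys[ok]].astype(np.float32)
    if len(pts)<8: return None
    H=cv2.convexHull(pts)[:,0]
    lo,hi=H.min(0),H.max(0)
    def f(p):
        q=proj(c,cyl(p[0],p[1],r,z0,z1)); return np.r_[q.min(0)-lo+.5,q.max(0)-hi-.5]
    s=least_squares(f,guess[:2],x_scale=.01,diff_step=1e-3)
    return s.x,np.abs(s.fun).max()
E
python3 - <<'E'
from meas import *
c=load('top0'); s=load('scene0')
pos={}
for n,(k,r,h,uv) in OBJ.items():
    o=measure(c,k,r,0,h,uv)
    if o is None: print(n,None); continue
    pos[n]=o[0]; q=proj(s,[[*o[0],h/2]])[0]; o2=measure(s,k,r,0,h,q)
    print(n,o[0].round(4),'res',o[1].round(1),'scene',None if o2 is None else (o2[0].round(4),o2[1].round(1)),'reach',np.hypot(*o[0]).round(3))
for n,uv,h in(('jar',(197,294),.062),('tape',(461,275),.024),('sander',(372,178),.038)): print(n,ray(c,*uv,h).round(3))
np.save('pos.npy',pos,allow_pickle=True)
st=status.get_obs(); from scipy.spatial.transform import Rotation as Ro
print(Ro.from_euler('xyz',st['tcp_rot'],degrees=True).as_matrix().round(3))
i=c['color'][150:350,110:530,::-1]; cv2.imwrite('pics/crop.png',cv2.resize(i,None,fx=1.9,fy=1.9,interpolation=3))
E
```

```text
red_large [ 0.4573 -0.1085] res 0.6 scene (array([ 0.4575, -0.108 ]), np.float64(1.2)) reach 0.47
red_small [0.5943 0.2794] res 1.1 scene (array([0.5938, 0.2792]), np.float64(1.2)) reach 0.657
blue_large [ 0.5928 -0.2399] res 1.3 scene (array([ 0.5959, -0.2375]), np.float64(1.3)) reach 0.64
blue_small [0.4821 0.0793] res 1.2 scene (array([0.4841, 0.0795]), np.float64(1.3)) reach 0.489
red_stand [0.6277 0.0726] res 0.9 scene (array([0.6217, 0.0709]), np.float64(3.1)) reach 0.632
blue_stand [0.5489 0.4159] res 1.1 scene (array([0.5408, 0.4149]), np.float64(3.1)) reach 0.689
pink [ 0.3358 -0.1644] res 0.1 scene (array([ 0.337 , -0.1642]), np.float64(0.6)) reach 0.374
white [ 0.5009 -0.0048] res 0.4 scene (array([ 0.5003, -0.0047]), np.float64(1.1)) reach 0.501
teal [0.4224 0.1621] res 1.2 scene (array([0.424, 0.163]), np.float64(1.1)) reach 0.452
yellow_spool [ 0.4939 -0.3848] res 0.5 scene (array([ 0.4716, -0.4021]), np.float64(6.7)) reach 0.626
jar [0.389 0.294 0.062]
tape [ 0.414 -0.31   0.024]
sander [ 0.646 -0.111  0.038]
[[-0.     0.316  0.949]
 [-0.001  0.949 -0.316]
 [-1.    -0.001 -0.   ]]
```

View pics/crop.png

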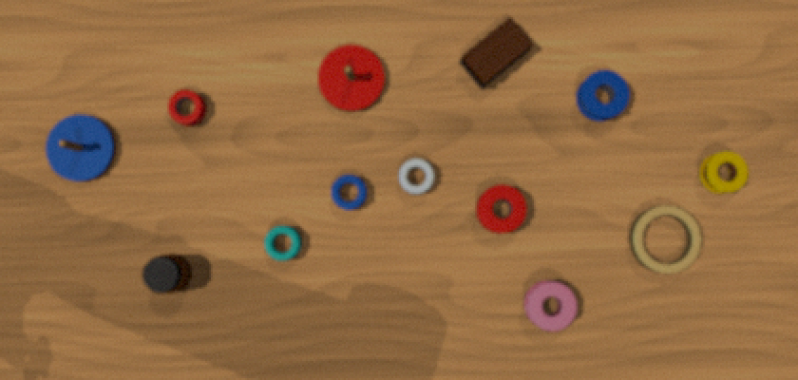

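View pics/wrist0.png

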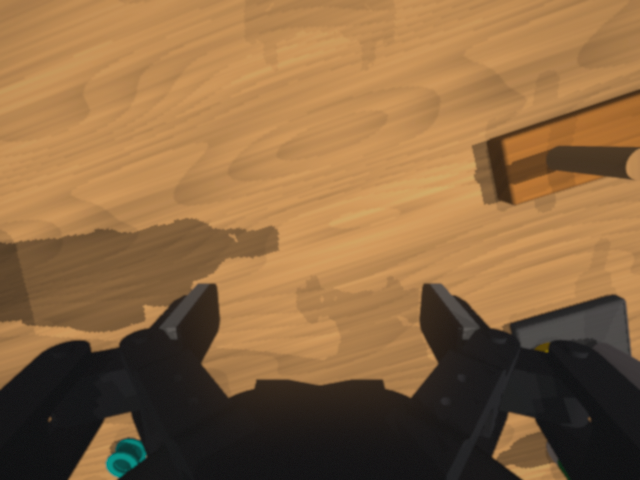

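Colours confirm the choices: pink, white and turquoise are decoys. The two views agree within about 3 mm for the spools. They disagree by up to 8 mm for the stands because the scene mask catches the dowel, so I'll overlay the fits to check the dowel. Meanwhile I'll move above red_large, jaws turned to world x.

```bash
python3 -m jog '0 -60 55 10;0 -120 110 20;0 -180 165 30;0 -240 220 40;0 -300 276 50;0 -360 331 60;0 -430 396 70;0 -509 468 71.6' 1 40
python3 -m jog '0 0 0 0;0 0 0 0;0 0 0 0;0 0 0 0;0 0 0 0;0 0 0 0;0 0 0 0;0 0 0 0'
python3 - <<'E'
from meas import *
pos=np.load('pos.npy',allow_pickle=True).item(); out=[]
for f in('top0','scene0'):
    c=load(f); im=cv2.resize(c['color'][:,:,::-1],None,fx=4,fy=4,interpolation=3)
    for n in('red_stand','blue_stand'):
        x,y=pos[n]
        for P in(cyl(x,y,.042,.014,.014)[:40],cyl(x,y,.005,.066,.068),[[x,y,z] for z in np.linspace(.014,.068,30)]):
            for p in proj(c,P): cv2.circle(im,(int(4*p[0]+2),int(4*p[1]+2)),1,(0,255,0),-1)
        u=(proj(c,[[x,y,.03]])[0]*4).astype(int); out.append(im[u[1]-140:u[1]+140,u[0]-190:u[0]+190])
cv2.imwrite('pics/ov.png',np.vstack([np.hstack(out[:2]),np.hstack(out[2:])]))
E
```

```text
time: 1.15
ee_pos: [0.379, 0.0636, 0.1951]
tcp_rot: [106.0, 90.0, 15.8]
wrist_force: [1.6, 1.7, 0.4]
opening: 0.0851
time: 2.15
ee_pos: [0.3786, 0.0656, 0.195]
tcp_rot: [54.1, 90.0, -35.9]
wrist_force: [-0.1, 0.1, 0.2]
opening: 0.0852
```

View pics/ov.png

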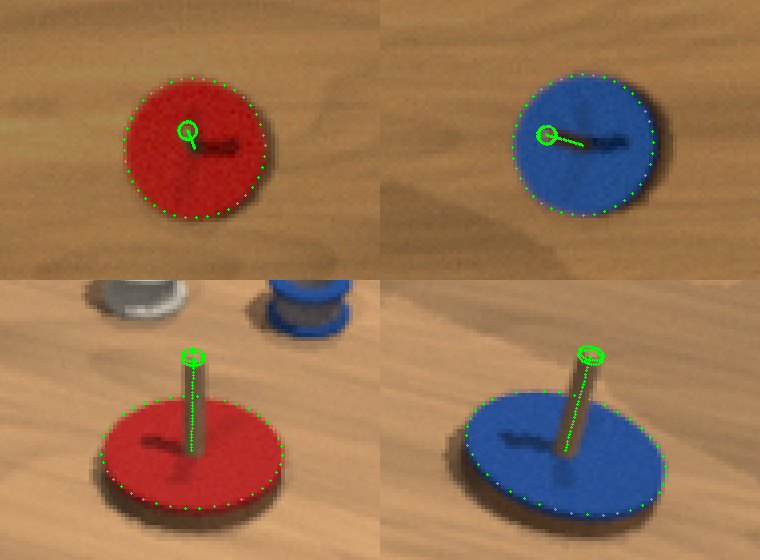

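The overlay puts both top-view stand fits right on base rims and dowel tips. Next is a planning helper that prints the tool-frame shift from the current pose.

```bash
cat > plan.py <<'E'
import sys
from h import *
from scipy.spatial.transform import Rotation as Ro
o=status.get_obs(); R=Ro.from_euler('xyz',o['tcp_rot'],degrees=True).as_matrix()
t=np.array([float(v) for v in sys.argv[1:4]])
print('pos',o['ee_pos'].round(4),'jaw yaw',np.degrees(np.arctan2(R[1,1],R[0,1])).round(2),'shift mm',(R.T@(t-o['ee_pos'])*1e3).round(1),'q',o['q'].round(1),'t',o['time'],'F',o['wrist_force'].round(1),'open',round(o['opening'],4))
E
python3 plan.py .4575 -.1083 .12
```

```text
pos [0.3786 0.0656 0.195 ] jaw yaw -0.03 shift mm [ 75.   79.  173.8] q [  9.8 -17.5 -10.4  97.1  -0.   99.9] t 2.15 F [-0.1  0.1  0.2] open 0.0852
```

```bash
python3 -m jog '15 16 35 0;30 32 70 0;45 48 105 0;60 64 140 0;75 79 174 0;75 79 174 0;75 79 174 0;75 79 174 0'
python3 plan.py .4575 -.1083 .0
python3 - <<'E'
from h import *
snap('wrist','w1.png')
E
```

```text
time: 3.15
ee_pos: [0.4576, -0.1078, 0.1206]
tcp_rot: [84.9, 89.9, -5.1]
wrist_force: [0.7, -0.0, -1.2]
opening: 0.0854
pos [ 0.4576 -0.1078  0.1206] jaw yaw 0.01 shift mm [120.6  -0.2   0.5] q [-13.3  -6.9  -9.8  87.    0.   76.7] t 3.15 F [ 0.7 -0.  -1.2] open 0.0854
```

View pics/w1.png

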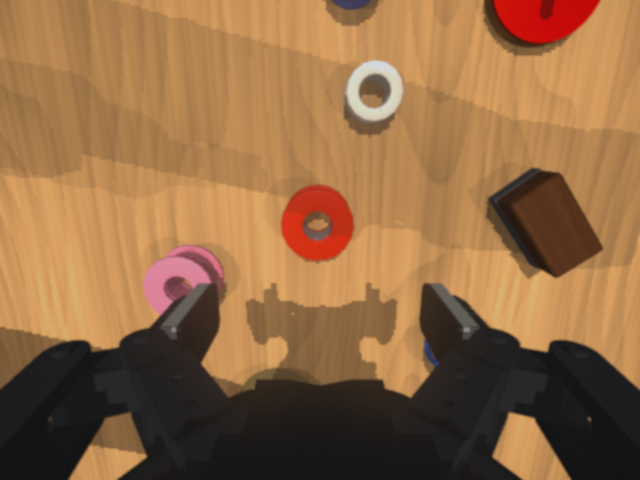

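The wrist view shows red_large at (317,223), on the jaw midline, with pink at (178,288) well clear. I'll descend, grip and lift slightly.

```bash
python3 -c "
from meas import *
print(measure(load('w1'),'r',.03,0,.036,(317,223)))"
python3 -m jog '25 0 0 0;50 0 0 0;75 0 0 0;95 0 0 0;110 0 0 0;118 0 0 0;120 0 0 0;120 0 0 0'
python3 -m jog '0 0 0 0;0 0 0 0;0 0 0 0;0 0 0 0;0 0 0 0;0 0 0 0;0 0 0 0;0 0 0 0' 0 60
python3 -m jog '-5 0 0 0;-10 0 0 0;-15 0 0 0;-25 0 0 0;-40 0 0 0;-60 0 0 0;-85 0 0 0;-110 0 0 0'
python3 plan.py .6277 .0726 .11
python3 -c "
from h import *
snap('wrist','w2.png')"
```

```text
(array([ 0.45590597, -0.10700715]), np.float64(3.0087690626968424))
time: 4.2
ee_pos: [0.4578, -0.1085, 0.0005]
tcp_rot: [77.2, 90.0, -12.8]
wrist_force: [-0.4, 0.7, 1.2]
opening: 0.0854
time: 5.2
ee_pos: [0.4575, -0.1085, -0.0]
tcp_rot: [-92.3, 90.0, 177.7]
wrist_force: [0.4, 1.0, -1.2]
opening: 0.0
time: 6.2
ee_pos: [0.4576, -0.1085, 0.1118]
tcp_rot: [73.7, 90.0, -16.4]
wrist_force: [1.0, -0.3, -0.5]
opening: -0.0003
pos [ 0.4576 -0.1085  0.1118] jaw yaw -0.04 shift mm [   1.9  170.  -181.2] q [-13.3  -6.9 -10.8  86.   -0.   76.7] t 6.2 F [ 1.  -0.3 -0.5] open -0.0003
```

View pics/w2.png

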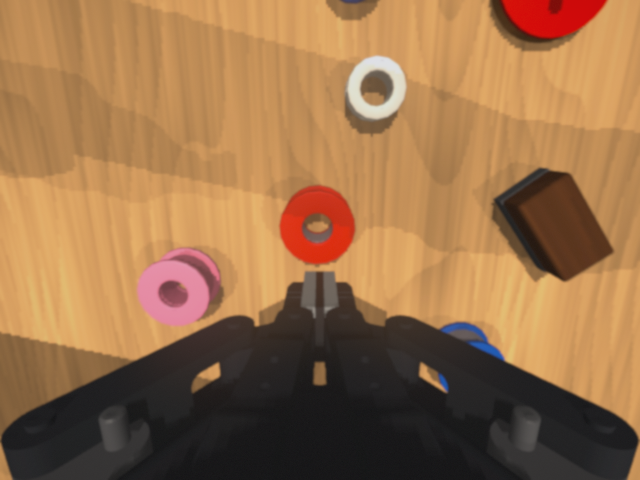

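The jaws shut to 0: no grasp. The spool at (317,225) looks unmoved. I'll check where the TCP and the point below it project before trying again.

```bash
python3 - <<'E'
from meas import *
w=load('w2'); o=status.get_obs(); p=o['ee_pos']
print('TCP',proj(w,[p]),'below@.018',proj(w,[[p[0],p[1],.018]]),measure(w,'r',.03,0,.036,(317,225)))
for n,uv in(('top',(374,260)),('scene',(283,222))):
    c=snap(n,n+'1.png'); print(n,'TCP',proj(c,[p]),measure(c,'r',.03,0,.036,uv))
t=load('top1')['color'][180:340,280:480,::-1]; s=load('scene1')['color'][100:260,200:400,::-1]
cv2.imwrite('pics/chk.png',cv2.resize(np.hstack([t,s]),None,fx=2,fy=2,interpolation=3))
E
```

```text
TCP [[321.4843071  265.78090784]] below@.018 [[320.53213202 224.00701528]] (array([ 0.45556252, -0.10810208]), np.float64(2.4599238905429957))
top TCP [[377.85018653 256.83230581]] (array([ 0.45902705, -0.08593168]), np.float64(10.069092354798158))
scene TCP [[280.63144668 182.75536633]] (array([ 0.45754444, -0.10802963]), np.float64(1.226800460644597))
```

View pics/chk.png

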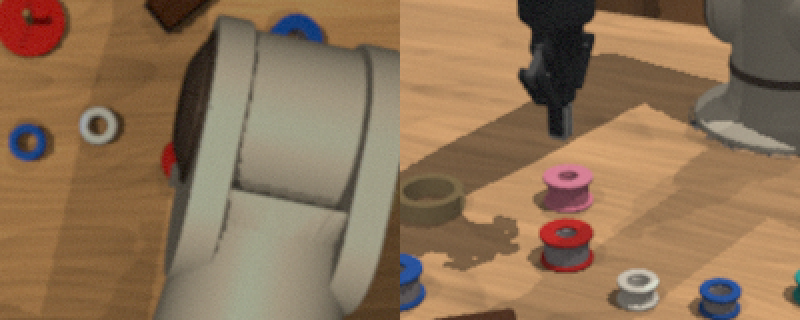

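The TCP projection (321,266) agrees with the fingertips, and the spool is unmoved in every view. I'll repeat the descent in stages, with side pictures open and shut.

```bash
python3 -m jog '15 0 0 0;30 0 0 0;50 0 0 0;70 0 0 0;90 0 0 0;105 0 0 0;111 0 0 0;111 0 0 0' 1 40
python3 -c "
from h import *
snap('scene','s2.png');snap('wrist','w3.png')"
python3 -m jog '0 0 0 0;0 0 0 0;0 0 0 0;0 0 0 0;0 0 0 0;0 0 0 0;0 0 0 0;0 0 0 0' 0.5 40
python3 -c "
from h import *
snap('scene','s3.png');snap('wrist','w4.png')
I=[load(f)['color'][:,:,::-1] for f in('s2','s3','w3','w4')]
a=np.hstack([cv2.resize(i[130:270,200:370],(400,330)) for i in I[:2]]);b=np.hstack([cv2.resize(i[100:330],(400,144)) for i in I[2:]])
cv2.imwrite('pics/chk2.png',np.vstack([a,b]))"
```

```text
time: 7.35
ee_pos: [0.4573, -0.1084, -0.0014]
tcp_rot: [-103.7, 90.0, 166.3]
wrist_force: [-0.3, -0.7, 0.5]
opening: 0.0854
time: 8.45
ee_pos: [0.4575, -0.1085, -0.001]
tcp_rot: [-76.9, 90.0, -167.0]
wrist_force: [-0.0, -0.6, -0.0]
opening: 0.0427
```

View pics/chk2.png

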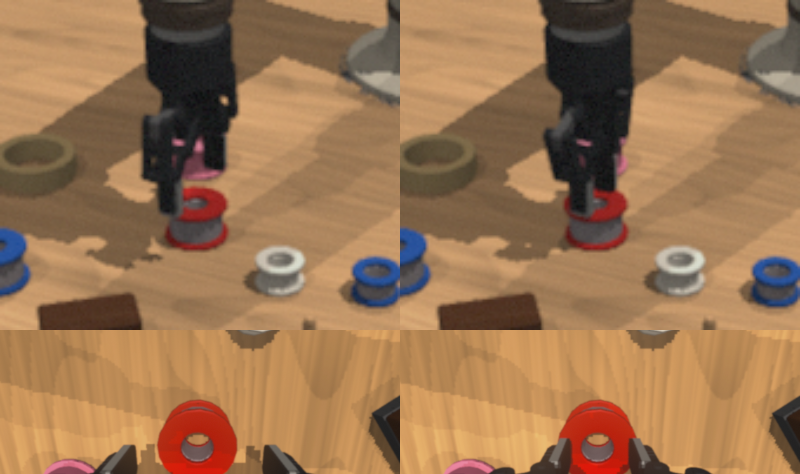

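The tips are clearly above the spool although the reported z is 0, so the reported height is off. I'll measure the offset from the scene pictures (tip at about (280,167) in scene1) and from the spool's apparent size in the wrist view.

```bash
python3 - <<'E'
from meas import *
s=load('scene1')
for dz in(0,.02,.03,.04,.05,.06): print(dz,proj(s,[[.4576,-.1085,.1118+dz]])[0].round(1))
for f,uv in(('w1',(317,223)),('w2',(317,225))):
    c=load(f); m=cmask(c['color'],'r'); ys,xs=np.nonzero(m); ok=(abs(xs-uv[0])<50)&(abs(ys-uv[1])<50)
    lo=np.r_[xs[ok].min(),ys[ok].min()];hi=np.r_[xs[ok].max(),ys[ok].max()]
    def fn(p):
        q=proj(c,cyl(p[0],p[1],.03,p[2],p[2]+.036)); return np.r_[q.min(0)-lo+.5,q.max(0)-hi-.5]
    r=least_squares(fn,[.4575,-.108,0],x_scale=.01,diff_step=1e-3); print(f,r.x.round(4),r.fun.round(2))
i=s['color'][120:200,240:330,::-1]; cv2.imwrite('pics/tip.png',cv2.resize(i,None,fx=8,fy=7,interpolation=3))
E
```

```text
0 [281.1 184. ]
0.02 [280.8 175.4]
0.03 [280.6 171. ]
0.04 [280.4 166.6]
0.05 [280.3 162.2]
0.06 [280.1 157.7]
w1 [ 0.4558 -0.1122 -0.0219] [ 0.1  -0.11 -0.1   0.1 ]
w2 [ 0.4554 -0.1122 -0.0166] [-0.11  0.11  0.11 -0.11]
```

View pics/tip.png

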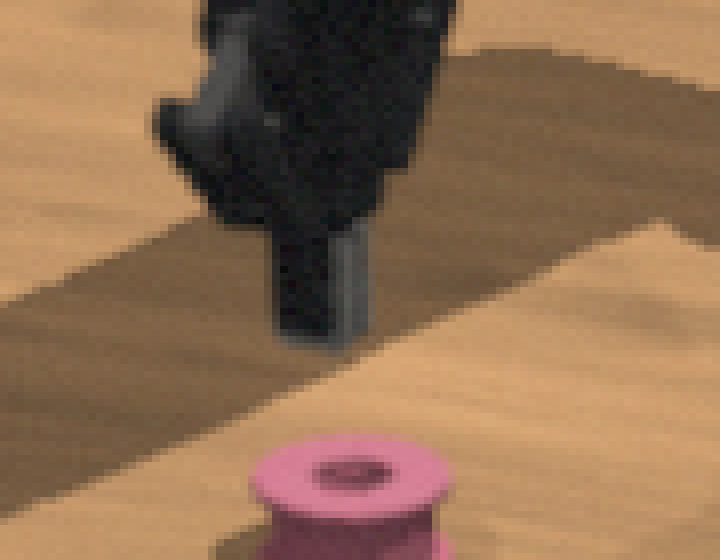

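The scene view puts the true tip about 34–40 mm higher than reported; the wrist view shows an error in the same direction. In the lateral direction it agrees within a few mm. So I descend 34 mm further, watching the force, and close.

```bash
python3 -m jog '0 0 0 0;0 0 0 0;0 0 0 0;0 0 0 0;8 0 0 0;16 0 0 0;24 0 0 0;34 0 0 0' 1 40
python3 -m jog '0 0 0 0;0 0 0 0;0 0 0 0;0 0 0 0;0 0 0 0;0 0 0 0;0 0 0 0;0 0 0 0' 0 60
python3 -c "
from h import *
snap('scene','s4.png');snap('wrist','w5.png')
I=[load(f)['color'][:,:,::-1] for f in('s4','w5')]
cv2.imwrite('pics/chk3.png',np.hstack([cv2.resize(I[0][130:270,200:370],(400,330)),cv2.resize(I[1],(400,330))]))"
```

```text
time: 9.55
ee_pos: [0.4575, -0.1085, -0.0357]
tcp_rot: [-94.9, 90.0, 175.1]
wrist_force: [1.3, -0.3, -0.1]
opening: 0.0856
time: 10.55
ee_pos: [0.4577, -0.1085, -0.0348]
tcp_rot: [72.4, 90.0, -17.6]
wrist_force: [0.4, -0.4, 4.9]
opening: 0.0579
```

View pics/chk3.png

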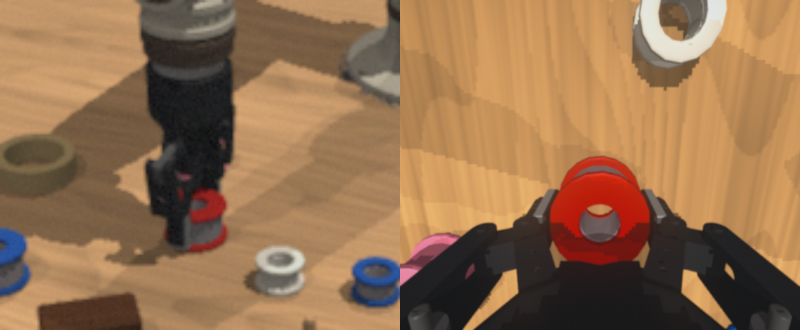

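Gripped: opening 57.9 mm, spool between the pads. I'll lift 95 mm, carry above the red dowel and look.

```bash
python3 -m jog '-10 0 0 0;-20 0 0 0;-35 0 0 0;-50 0 0 0;-65 0 0 0;-80 0 0 0;-95 0 0 0;-95 0 0 0'
python3 -m jog '0 30 -32 0;0 60 -64 0;0 90 -96 0;0 120 -128 0;0 145 -155 0;0 162 -173 0;0 170 -181 0;0 170 -181 0'
python3 plan.py .6277 .0726 .06
python3 - <<'E'
from meas import *
s=snap('scene','s5.png'); w=snap('wrist','w6.png'); t=snap('top','t5.png')
x,y=.6277,.0726
S=s['color'][:,:,::-1].copy()
for p in proj(s,np.vstack([cyl(x,y,.03,.095,.131),[[x,y,z] for z in np.linspace(.068,.131,20)]])): cv2.circle(S,(int(p[0]),int(p[1])),0,(0,255,0),-1)
W=w['color'][:,:,::-1]; T=t['color'][:,:,::-1]
cv2.imwrite('pics/chk4.png',np.hstack([cv2.resize(S[200:330,260:400],(420,390),interpolation=cv2.INTER_NEAREST),cv2.resize(W[60:480],(380,390))]))
E
```

```text
time: 11.65
ee_pos: [0.4583, -0.1086, 0.0614]
tcp_rot: [77.6, 89.9, -12.5]
wrist_force: [0.7, -0.4, -1.9]
opening: 0.0579
time: 12.65
ee_pos: [0.6273, 0.0724, 0.0593]
tcp_rot: [-79.6, 89.9, -169.7]
wrist_force: [-1.1, 0.7, -1.6]
opening: 0.0576
pos [0.6273 0.0724 0.0593] jaw yaw -0.01 shift mm [-0.7  0.4 -0.2] q [ 6.6 15.7  7.3 81.7 -0.  96.6] t 12.65 F [-1.1  0.7 -1.6] open 0.0576
```

View pics/chk4.png

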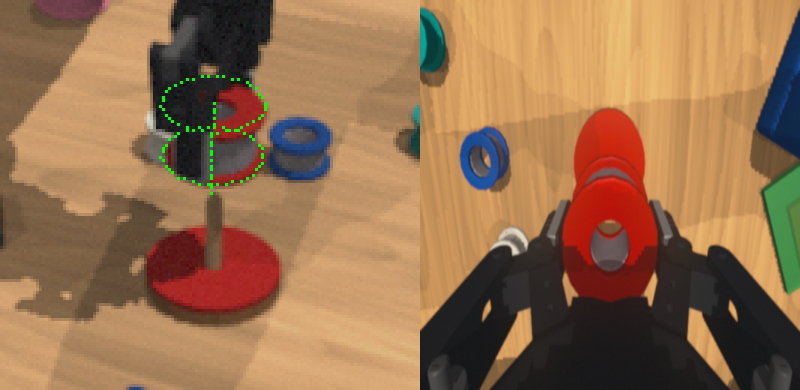

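The held spool matches the predicted outline over the dowel within about 2 mm. I'll lower 80 mm.

```bash
python3 -m jog '15 0 0 0;30 0 0 0;45 0 0 0;58 0 0 0;68 0 0 0;75 0 0 0;80 0 0 0;80 0 0 0'
python3 -m jog '0 0 0 0;0 0 0 0;0 0 0 0;0 0 0 0;-10 0 0 0;-30 0 0 0;-55 0 0 0;-85 0 0 0' 1
python3 plan.py .4830 .0794 .06
```

```text
time: 13.8
ee_pos: [0.6277, 0.0725, -0.02]
tcp_rot: [104.5, 90.0, 14.4]
wrist_force: [-0.8, 0.9, -1.6]
opening: 0.0581
time: 14.8
ee_pos: [0.6277, 0.0724, 0.0672]
tcp_rot: [95.2, 90.0, 5.2]
wrist_force: [0.3, 0.9, 0.4]
opening: 0.0856
pos [0.6277 0.0724 0.0672] jaw yaw -0.04 shift mm [   7.1 -144.7   -6.9] q [ 6.6 15.5  8.  82.4 -0.  96.6] t 14.8 F [0.3 0.9 0.4] open 0.0856
```

```bash
python3 -m jog '0 -6 -35 0;0 -12 -70 0;0 -18 -105 0;0 -24 -140 0;0 -30 -175 0;0 -34 -200 0;0 -34 -207 0;0 -34 -207 0'
python3 plan.py .594 .2793 -.033
python3 - <<'E'
from meas import *
s=snap('scene','s6.png'); w=snap('wrist','w7.png')
S=s['color'][:,:,::-1].copy()
for p in proj(s,cyl(.6277,.0726,.03,.014,.05)): cv2.circle(S,(int(p[0]),int(p[1])),0,(0,255,0),-1)
cv2.imwrite('pics/chk5.png',np.hstack([cv2.resize(S[200:330,280:500],(440,260),interpolation=2),cv2.resize(w['color'][:,:,::-1],(347,260))]))
E
```

```text
time: 15.8
ee_pos: [0.5941, 0.2794, 0.0658]
tcp_rot: [102.8, 90.0, 12.7]
wrist_force: [0.6, 0.2, 0.2]
opening: 0.0856
pos [0.5941 0.2794 0.0658] jaw yaw -0.01 shift mm [98.8 -0.2  0.1] q [ 25.2  19.   12.2  83.1  -0.  115.2] t 15.8 F [0.6 0.2 0.2] open 0.0856
```

View pics/chk5.png

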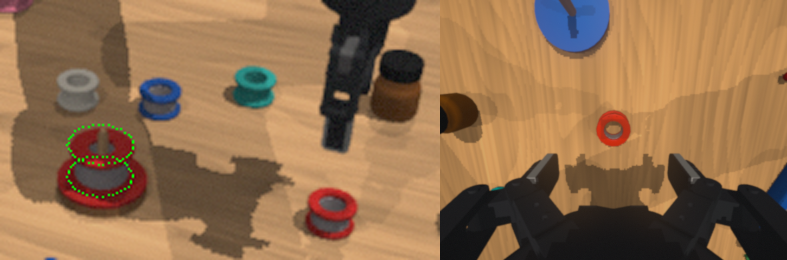

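red_large lies flat on the red base, matching the overlay. Now red_small: grasp, lift 95 mm and carry back.

```bash
python3 -m jog '20 0 0 0;40 0 0 0;60 0 0 0;75 0 0 0;87 0 0 0;95 0 0 0;99 0 0 0;99 0 0 0'
python3 -m jog '0 0 0 0;0 0 0 0;0 0 0 0;0 0 0 0;0 0 0 0;0 0 0 0;0 0 0 0;0 0 0 0' 0 50
python3 -m jog '-10 0 0 0;-20 0 0 0;-35 0 0 0;-50 0 0 0;-65 0 0 0;-80 0 0 0;-95 0 0 0;-95 0 0 0'
python3 plan.py .6277 .0726 .062
```

```text
time: 16.9
ee_pos: [0.5938, 0.2795, -0.0339]
tcp_rot: [112.4, 90.0, 22.3]
wrist_force: [0.1, -1.2, 0.5]
opening: 0.0858
time: 17.9
ee_pos: [0.5942, 0.2796, -0.0332]
tcp_rot: [113.5, 89.9, 23.5]
wrist_force: [0.1, -0.4, 6.5]
opening: 0.0422
time: 18.9
ee_pos: [0.5945, 0.2798, 0.0627]
tcp_rot: [114.8, 89.9, 24.8]
wrist_force: [0.3, -0.4, -1.7]
opening: 0.0425
pos [0.5945 0.2798 0.0627] jaw yaw -0.04 shift mm [  0.5  33.3 207.2] q [ 25.2  19.   11.8  82.7  -0.  115.2] t 18.9 F [ 0.3 -0.4 -1.7] open 0.0425
```

```bash
python3 -m jog '0 5 35 0;0 11 70 0;0 17 105 0;0 23 140 0;0 28 175 0;0 32 200 0;0 33 207 0;0 33 207 0'
python3 - <<'E'
from meas import *
s=snap('scene','s7.png'); m=cmask(s['color'],'r')
q=proj(s,cyl(.6277,.0726,.022,.095,.121)); lo,hi=q.min(0),q.max(0)
ys,xs=np.nonzero(m); ok=(xs>lo[0]-10)&(xs<hi[0]+10)&(ys>lo[1]-10)&(ys<hi[1]+4)
print('pred',lo.round(1),hi.round(1),'seen',xs[ok].min(),ys[ok].min(),xs[ok].max(),ys[ok].max())
E
python3 -m jog '10 0 0 0;20 0 0 0;28 0 0 0;34 0 0 0;39 0 0 0;42 0 0 0;43 0 0 0;43 0 0 0'
python3 plan.py .6277 .0726 .019
```

```text
time: 19.9
ee_pos: [0.6264, 0.0724, 0.0605]
tcp_rot: [-99.8, 90.0, 170.2]
wrist_force: [-0.3, 0.7, -1.2]
opening: 0.0425
pred [318.5 232.7] [343.7 258.8] seen 332 235 342 258
time: 20.95
ee_pos: [0.6267, 0.0724, 0.0182]
tcp_rot: [88.3, 90.0, -1.8]
wrist_force: [-0.2, 0.2, -0.7]
opening: 0.0426
pos [0.6267 0.0724 0.0182] jaw yaw -0.04 shift mm [-0.8  1.  -0.2] q [ 6.6 16.2  3.4 77.2 -0.  96.6] t 20.95 F [-0.2  0.2 -0.7] open 0.0426
```

```bash
python3 -m jog '0 0 0 0;0 0 0 0;0 0 0 0;0 0 0 0;-10 0 0 0;-25 0 0 0;-42 0 0 0;-60 0 0 0' 1
python3 -m jog '0 -5 50 0;0 -10 100 0;0 -15 150 0;0 -20 200 0;0 -25 250 0;0 -30 290 0;0 -33 311 0;0 -33 311 0'
python3 plan.py .594 -.239 -.035
python3 - <<'E'
from meas import *
s=snap('scene','s8.png'); w=snap('wrist','w8.png')
print('red_small',measure(s,'r',.022,.05,.076,proj(s,[[.6277,.0726,.063]])[0]))
i=measure(s,'b',.03,0,.036,proj(s,[[.594,-.239,.018]])[0]); print('scene blue_large',i)
u=proj(w,[[.594,-.239,.0]])[0]; print(u, measure(w,'b',.03,-.02,.016,u))
cv2.imwrite('pics/chk6.png',np.hstack([cv2.resize(s['color'][180:330,170:400,::-1],(460,300)),cv2.resize(w['color'][:,:,::-1],(340,300))]))
E
```

```text
time: 21.95
ee_pos: [0.6269, 0.0725, 0.0798]
tcp_rot: [98.5, 89.9, 8.5]
wrist_force: [0.5, -0.7, 0.8]
opening: 0.0856
time: 22.95
ee_pos: [0.5933, -0.2395, 0.0785]
tcp_rot: [84.3, 90.0, -5.8]
wrist_force: [-0.3, 0.6, 0.1]
opening: 0.0851
pos [ 0.5933 -0.2395  0.0785] jaw yaw -0.13 shift mm [113.5   0.6  -0.5] q [-22.   16.6  10.6  84.    0.   68.1] t 22.95 F [-0.3  0.6  0.1] open 0.0851
red_small (array([0.64006922, 0.07736979]), np.float64(7.639564783485923))
scene blue_large (array([ 0.59588278, -0.23748022]), np.float64(1.2747773397396145))
[319.73194512 229.02541327] (array([ 0.59078959, -0.24704908]), np.float64(4.080269588729095))
```

View pics/chk6.png

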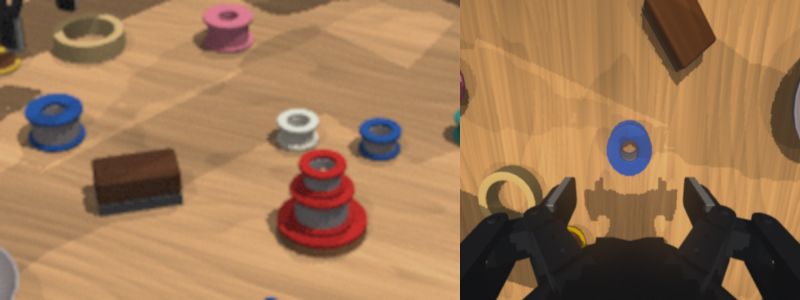

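The red stack is complete: small on large, upright. Blue_large sits centred ahead of the jaws. I'll grasp it, lift 110 mm and carry to the blue stand.

```bash
python3 -m jog '20 0 0 0;40 0 0 0;60 0 0 0;80 0 0 0;95 0 0 0;107 0 0 0;113 0 0 0;113 0 0 0'
python3 -m jog '0 0 0 0;0 0 0 0;0 0 0 0;0 0 0 0;0 0 0 0;0 0 0 0;0 0 0 0;0 0 0 0' 0 60
python3 -m jog '-10 0 0 0;-20 0 0 0;-35 0 0 0;-50 0 0 0;-65 0 0 0;-80 0 0 0;-95 0 0 0;-110 0 0 0'
python3 plan.py .5489 .4159 .075
```

```text
time: 24.05
ee_pos: [0.5933, -0.2386, -0.0352]
tcp_rot: [-113.1, 90.0, 156.9]
wrist_force: [0.3, -0.7, -0.3]
opening: 0.0857
time: 25.05
ee_pos: [0.594, -0.2388, -0.0338]
tcp_rot: [64.5, 89.9, -25.5]
wrist_force: [-1.3, 0.8, 5.6]
opening: 0.0585
time: 26.05
ee_pos: [0.5934, -0.2386, 0.076]
tcp_rot: [75.2, 90.0, -14.8]
wrist_force: [0.6, -0.1, -3.0]
opening: 0.0585
pos [ 0.5934 -0.2386  0.076 ] jaw yaw -0.03 shift mm [   1.   -44.9 -654.4] q [-21.9  16.6  10.3  83.7   0.   68.1] t 26.05 F [ 0.6 -0.1 -3. ] open 0.0585
```

```bash
python3 -m jog '0 -2 -30 0;0 -5 -70 0;0 -8 -115 0;0 -11 -160 0;0 -14 -205 0;0 -17 -250 0;0 -20 -295 0;0 -22 -340 0'
python3 -m jog '0 -3 -45 0;0 -6 -90 0;0 -9 -135 0;0 -12 -180 0;0 -15 -225 0;0 -19 -270 0;0 -22 -300 0;0 -23 -314 0'
python3 plan.py .5489 .4159 .075
python3 - <<'E'
from meas import *
s=snap('scene','s9.png')
S=s['color'][:,:,::-1].copy()
for p in proj(s,np.vstack([cyl(.5489,.4159,.03,.11,.146),[[.5489,.4159,z] for z in np.linspace(.068,.146,20)]])): cv2.circle(S,(int(p[0]),int(p[1])),0,(0,255,0),-1)
cv2.imwrite('pics/chk7.png',cv2.resize(S[200:340,460:600],(560,560),interpolation=2))
E
```

```text
time: 27.05
ee_pos: [0.5715, 0.1029, 0.0757]
tcp_rot: [98.1, 90.0, 8.0]
wrist_force: [1.0, -1.1, -3.2]
opening: 0.0589
time: 28.05
ee_pos: [0.5484, 0.4169, 0.075]
tcp_rot: [-59.0, 90.0, -148.9]
wrist_force: [-0.5, -0.1, -3.8]
opening: 0.0585
pos [0.5484 0.4169 0.075 ] jaw yaw 0.05 shift mm [-0.   0.5  1. ] q [ 37.2  23.7  19.3  85.6   0.  127.2] t 28.05 F [-0.5 -0.1 -3.8] open 0.0585
```

View pics/chk7.png

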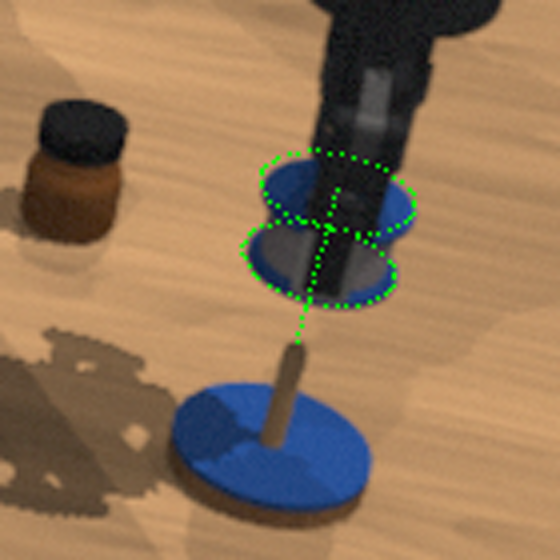

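Well aligned over the dowel. I'll lower 95 mm, release and rise.

```bash
python3 -m jog '15 0 0 0;30 0 0 0;45 0 0 0;60 0 0 0;75 0 0 0;86 0 0 0;93 0 0 0;95 0 0 0'
python3 -m jog '0 0 0 0;0 0 0 0;0 0 0 0;0 0 0 0;-12 0 0 0;-35 0 0 0;-65 0 0 0;-100 0 0 0' 1
python3 plan.py .483 .0794 -.033
```

```text
time: 29.1
ee_pos: [0.5487, 0.4154, -0.0197]
tcp_rot: [-22.4, 90.0, -112.5]
wrist_force: [-4.3, -3.0, 6.5]
opening: 0.0589
time: 30.1
ee_pos: [0.5487, 0.4153, 0.0815]
tcp_rot: [174.4, 90.0, 84.4]
wrist_force: [0.8, 0.2, 1.0]
opening: 0.0854
pos [0.5487 0.4153 0.0815] jaw yaw -0.04 shift mm [114.5 -65.5 336. ] q [ 37.1  23.6  19.8  86.3   0.  127.2] t 30.1 F [0.8 0.2 1. ] open 0.0854
```

```bash
python3 -m jog '0 -9 45 0;0 -18 90 0;0 -27 140 0;0 -37 190 0;0 -47 240 0;0 -56 285 0;0 -63 320 0;0 -66 336 0'
python3 plan.py .483 .0794 -.033
python3 - <<'E'
from meas import *
s=snap('scene','s10.png')
for n,z in(('blue_large',.014),):
    print(n,measure(s,'b',.03,z,z+.036,proj(s,[[.5489,.4159,z+.018]])[0]))
print(measure(s,'b',.022,0,.026,proj(s,[[.483,.0794,.013]])[0]))
E
python3 -m jog '20 0 0 0;40 0 0 0;60 0 0 0;80 0 0 0;97 0 0 0;109 0 0 0;114 0 0 0;114 0 0 0'
python3 -m jog '0 0 0 0;0 0 0 0;0 0 0 0;0 0 0 0;0 0 0 0;0 0 0 0;0 0 0 0;0 0 0 0' 0 50
python3 -m jog '-10 0 0 0;-20 0 0 0;-35 0 0 0;-50 0 0 0;-65 0 0 0;-80 0 0 0;-95 0 0 0;-105 0 0 0'
python3 plan.py .5489 .4159 .072
```

```text
time: 31.1
ee_pos: [0.4826, 0.0781, 0.0811]
tcp_rot: [98.0, 89.9, 7.9]
wrist_force: [0.1, 0.5, -0.1]
opening: 0.0854
pos [0.4826 0.0781 0.0811] jaw yaw -0.13 shift mm [114.1   0.2  -1.2] q [  9.2  -4.2 -11.7  82.4  -0.   99.3] t 31.1 F [ 0.1  0.5 -0.1] open 0.0854
blue_large (array([0.56038871, 0.41283251]), np.float64(3.7544625376883687))
(array([0.48413477, 0.07949963]), np.float64(1.3379878251819832))
time: 32.15
ee_pos: [0.4827, 0.0796, -0.034]
tcp_rot: [-151.4, 90.0, 118.6]
wrist_force: [-0.4, -0.0, 0.6]
opening: 0.0855
time: 33.15
ee_pos: [0.4831, 0.0796, -0.0332]
tcp_rot: [98.4, 89.9, 8.4]
wrist_force: [-1.3, -0.3, 5.3]
opening: 0.0421
time: 34.15
ee_pos: [0.4829, 0.0796, 0.0722]
tcp_rot: [96.9, 90.0, 6.9]
wrist_force: [1.0, -0.3, -1.0]
opening: 0.042
pos [0.4829 0.0796 0.0722] jaw yaw -0.04 shift mm [ 2.000e-01  6.580e+01 -3.364e+02] q [  9.4  -4.  -12.5  81.4  -0.   99.4] t 34.15 F [ 1.  -0.3 -1. ] open 0.042
```

```bash
python3 -m jog '0 9 -45 0;0 18 -90 0;0 27 -140 0;0 37 -190 0;0 47 -240 0;0 56 -285 0;0 63 -320 0;0 66 -336 0'
python3 plan.py .5489 .4159 .072
python3 - <<'E'
from meas import *
x,y=.5489,.4159
s=load('s10'); m=cmask(s['color'],'b'); q=proj(s,cyl(x,y,.03,.05,.05)[:40]); lo,hi=q.min(0),q.max(0)
u,v=((lo+hi)/2).astype(int); print('pred rim',lo.round(1),hi.round(1)); r=m[v,u-25:u+26].nonzero()[0]; c=m[v-25:v+3,u].nonzero()[0]
print('seen cols at',v,r.min()+u-25,r.max()+u-25,'top row',c.min()+v-25)
s=snap('scene','s11.png'); A=s['color'][:,:,::-1].copy(); B=load('s10')['color'][:,:,::-1].copy()
for I,P in((A,cyl(x,y,.022,.105,.131)),(B,cyl(x,y,.03,.014,.05))):
    for p in proj(s,P): cv2.circle(I,(int(p[0]),int(p[1])),0,(0,255,0),-1)
cv2.imwrite('pics/chk8.png',cv2.resize(np.hstack([A[210:340,470:590],B[210:340,470:590]]),None,fx=3.3,fy=3.3,interpolation=2))
E
```

```text
time: 35.15
ee_pos: [0.5486, 0.4173, 0.0702]
tcp_rot: [-61.1, 89.9, -151.1]
wrist_force: [-0.4, -0.4, -0.6]
opening: 0.0419
pos [0.5486 0.4173 0.0702] jaw yaw 0.05 shift mm [-1.8  0.3  1.4] q [ 37.3  23.8  18.9  85.1   0.  127.2] t 35.15 F [-0.4 -0.4 -0.6] open 0.0419
pred rim [513.8 283.3] [550.3 305.1]Traceback (most recent call last):
  File "<stdin>", line 5, in <module>
    return umr_minimum(a, axis, None, out, keepdims, initial, where)
ValueError: zero-size array to reduction operation minimum which has no identity
```

```bash
python3 - <<'E'
from meas import *
x,y=.5489,.4159
s=snap('scene','s11.png'); A=s['color'][:,:,::-1].copy(); B=load('s10')['color'][:,:,::-1].copy()
for I,P in((A,cyl(x,y,.022,.105,.131)),(B,cyl(x,y,.03,.014,.05))):
    for p in proj(s,P): cv2.circle(I,(int(p[0]),int(p[1])),0,(0,255,0),-1)
cv2.imwrite('pics/chk8.png',cv2.resize(np.hstack([A[210:340,470:590],B[210:340,470:590]]),None,fx=3.3,fy=3.3,interpolation=2))
E
```

```text
(no output)
```

View pics/chk8.png

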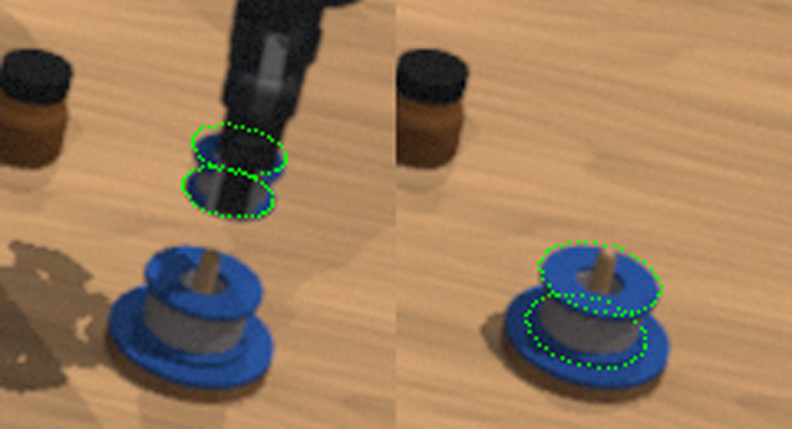

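Blue_large lies flat over the dowel, and blue_small hangs over the dowel's axis. I'll lower 54 mm, release, then back away.

```bash
python3 -m jog '10 0 0 0;20 0 0 0;30 0 0 0;38 0 0 0;45 0 0 0;50 0 0 0;53 0 0 0;54 0 0 0'
python3 -m jog '0 0 0 0;0 0 0 0;0 0 0 0;0 0 0 0;-10 0 0 0;-30 0 0 0;-55 0 0 0;-85 0 0 0' 1
python3 -m jog '-5 -20 40 0;-10 -40 80 0;-15 -60 120 0;-20 -80 160 0;-25 -100 200 0;-30 -120 220 0;-30 -120 230 0;-30 -120 230 0'
python3 - <<'E'
from meas import *
x=status.get_obs(); print(x['ee_pos'],x['time'],x['wrist_force'])
s=snap('scene','s12.png'); t=snap('top','t12.png')
pos=np.load('pos.npy',allow_pickle=True).item()
for k,st in(('r','red_stand'),('b','blue_stand')):
    X,Y=pos[st]
    for nm,c in(('scene',s),('top',t)):
        P=np.vstack([cyl(X,Y,.042,0,.014),cyl(X,Y,.03,.014,.05),cyl(X,Y,.022,.05,.076)])
        pm=np.zeros((480,640),np.uint8)
        for h in(P[:80],P[80:160],P[160:]): cv2.fillConvexPoly(pm,cv2.convexHull(proj(c,h).round().astype(int)),1)
        q=proj(c,P); q2=proj(c,P[160:]); lo=q.min(0).astype(int)-12; hi=q.max(0).astype(int)+12
        m=cmask(c['color'],k); sub=np.zeros_like(m); sub[lo[1]:hi[1],lo[0]:hi[0]]=m[lo[1]:hi[1],lo[0]:hi[0]]
        ys,xs=np.nonzero(sub); r=xs[ys<ys.min()+8]
        print(st,nm,'outside pred',int((sub&~pm.astype(bool)).sum()),'of',int(sub.sum()),'top row pred',q2[:,1].min().round(1),'seen',ys.min(),'small cols pred',q2[40:,0].min().round(1),q2[40:,0].max().round(1),'seen',r.min(),r.max())
for n in('pink','white','teal','yellow_spool'):
    k,r,h,uv=OBJ[n]; o=measure(t,k,r,0,h,uv); print(n,'moved mm',None if o is None else (np.hypot(*(o[0]-pos[n]))*1e3).round(1))
a=load('scene0')['color'].astype(int); b=s['color'].astype(int)
for n,(u,v,d) in dict(jar=(479,243,18),tape=(214,199,18),sander=(238,270,22),yellow=(168,206,12)).items(): print(n,'mean abs diff',np.abs(a-b)[v-d:v+d,u-d:u+d].mean().round(1))
cv2.imwrite('pics/fin.png',cv2.resize(s['color'][150:350,150:580,::-1],None,fx=1.8,fy=1.8))
E
```

```text
time: 36.2
ee_pos: [0.5488, 0.4155, 0.0169]
tcp_rot: [-169.5, 90.0, 100.5]
wrist_force: [0.3, -1.2, -1.0]
opening: 0.0416
time: 37.2
ee_pos: [0.5489, 0.4155, 0.1043]
tcp_rot: [128.1, 89.9, 38.0]
wrist_force: [1.3, 0.0, -0.6]
opening: 0.0854
time: 38.2
ee_pos: [0.4296, 0.1856, 0.1329]
tcp_rot: [113.5, 89.9, 23.4]
wrist_force: [-0.1, 0.1, 1.0]
opening: 0.0856
[0.42956875 0.18556317 0.13290037] 38.2 [-0.05840792  0.10677519  0.99446134]
red_stand scene outside pred 0 of 940 top row pred 253.6 seen 255 small cols pred 318.5 343.0 seen 320 342
red_stand top outside pred 0 of 831 top row pred 175.2 seen 174 small cols pred 282.6 302.2 seen 281 308
blue_stand scene outside pred 0 of 1160 top row pred 274.2 seen 276 small cols pred 521.7 548.8 seen 522 546
blue_stand top outside pred 0 of 268 top row pred 214.6 seen 211 small cols pred 130.6 150.1 seen 136 162
pink moved mm 1.6
white moved mm 1.2
teal moved mm 0.0
yellow_spool moved mm 1.2
jar mean abs diff 8.9
tape mean abs diff 2.4
sander mean abs diff 2.7
yellow mean abs diff 2.4
```

```bash
python3 -c "
from h import *
a=load('scene0')['color'];b=load('s12')['color']
T=a[225:262,464:494]; r=cv2.matchTemplate(b[210:277,449:509],T,cv2.TM_CCOEFF_NORMED); print(cv2.minMaxLoc(r))
print(bot.job_done())"
```

```text
(-0.3156193196773529, 0.9884593486785889, (0, 0), (15, 15))
the job is handed in; nothing more can be done
None
```

All four solder spools are on their stands, and I handed the job in at about 38 s of the 112 s allowed. On each stand the large spool lies on the base with the small one on top of it: red on red, blue on blue.

**Missed grasp:** the first attempt closed on nothing. The pictures showed the fingertips about 35–40 mm higher than the reported height, so I shifted all later heights by that amount. That miss moved nothing.

**Last checks that agreed:**
- **Stacks:** in the scene view both match their predicted outlines within about 2 pixels. No stack-coloured pixels lie outside those outlines in either the scene or top view.
- **Other objects:** the pink, white and yellow spools shifted at most 1.6 mm and the turquoise one 0.0 mm, which is within measuring noise. The jar matched its starting spot exactly. The tape and sanding block looked unchanged.

**Checks that disagreed or could not be made:**
- **Fits on the stands:** automatic fits of red_small and blue_large there were off by about 12 mm because the same-coloured base spoiled them. I relied on the overlay pictures and outlines instead.
- **Top view:** in the final top view the arm seems to have hidden part of the blue stand, and the edge positions of the small spools there were not reliable.
- **Blue stack:** I had used all 16 picture views, so the finished blue stack was checked only by numbers, not by eye.

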